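Brush out the housing bore

ROBOT

A 6-joint arm with a two-finger parallel gripper is mounted at the origin on the work surface. World frame = base frame: x ahead of the robot, y to its left, z up, the work surface at z = 0. Lengths are in m, angles in degrees, forces in N, time in s.
With the tool pointing down it reaches from about 0.3 to 0.875 m from the base axis. Payload 4.2 kg.
Tool frame: the origin (TCP) lies midway between the tips of the shut fingers; the grasp point (between the pads) lies env.tcp_to_grasp behind it (env.tcp_to_grasp is the distance from the TCP to the grasp point, in m); z points along the fingers, y is the line along which they close (so a half turn about z gives the same grasp; the last joint's range is limited). The gripper opens to 85 mm and grips with 20 to 120 N. Pads are 22 mm wide; open, the fingers measure 114 mm over their backs; the gripper's body (76 mm by 85 mm) begins 54 mm behind the grasp point. The pads swing forward as they close: fully open they stand 13 mm farther back than shut.
Start: joints at [67.323, 18.312, 89.639, -0, 72.044, -1.146], TCP at [0.211, 0.535, 0.231] pointing down, gripper open.
Joint ranges: [-177.97, 177.97], [-48.28, 115.42], [12.27, 149.76], [-77.06, 257.06], [2.81, 150.46], [-146.56, 146.56]. Speed limits (degrees/s): [147.25, 147.25, 180, 180, 180, 180].

INTERFACE

Orientations are given as [roll, pitch, yaw] about the fixed x, y, z axes, in that order (R = Rz(yaw) Ry(pitch) Rx(roll)).
In Python, from rig import env gives the robot as it stands.
- The arm moves only by the tool play_rows, never from a script. Its argument "steps" is text: rows parted by semicolons, each of 4 numbers parted by spaces: the shift along the tool's x, y, z in m, then the turn about the tool's z in rad. A call has 1 to 20 rows; each row is the pose to reach, as a shift and turn from the pose commanded when the call began, along the tool's axes at that moment; what a row does not reach only later rows make up. A row lasts 1/12 s, in which the tool goes at most 41.7 mm and 7.16 degrees, less where a joint would pass 70% of its speed; a pose out of reach is approached as far as the arm can. A call with a gripper value outside its range is refused whole. "jaw" is the opening, from -1 (shut) to 1 (fully open), set as the call begins (left out, the last holds). The fingers move at their own pace and stop on an object; the grip force is fixed at half the most. Time passes only in rows, so rows that repeat a pose let the fingers close. It gives the time, the measured TCP pose, the force, the opening and the grip force at its end, in the units of the state.
- env.sense(): the state, without advancing time (a new reading comes with each control period).
- env.grab_frame(name): name is "scene" or "top" or "wrist"; returns (picture, depth): 420x560x3 uint8, red, green, blue; 420x560 float32, m along the optical axis (not along the pixel's ray), 0 where there is no reading.
- env.calibration(name): a dict with "K" (3x3 intrinsics, pixels), "R" (3x3) and "t" (3): a world point X has camera coordinates R X + t; the wrist camera has in their place "tool_from_camera" (4x4, takes a point from camera to tool coordinates, whose origin is the TCP and whose axes are the flange's). Camera axes: x right, y down, z forward; pixel columns grow to the right and rows downward; lengths in m; the calibration is good to about 2 mm. A picture is of the moment at which its call begins: read the wrist's pose just before it. calibration takes no time and is no camera call.
- env.hand_in(): hands the job in; it is judged then, once.
Trained networks look in the newest picture that a camera, given by its name, has taken for a name from the list of things; names that differ only in an ending like _2 or _b are one class to them, and where a whole thing is asked for, a point or a joint stands for the part that bears it (a point fixed in the world has none). Each returns a list of dicts, best first, with "score" (0 to 1); they miss things now and then, are a little off and sometimes report something else, mostly with a low value. They report only what shows in the picture. A call takes as long as a camera call. They do not tell look-alikes from the thing itself.
- env.spot_in(camera, label): "rect" ([left, top, right, bottom] in pixels, round what is visible of it).
The state is a dict: "t": time; "joint_pos": joint angles; "qvel": joint speeds; "effort": joint torques, N m; "position": TCP position; "tcp_rot": TCP orientation; "force": force on the tool from outside, world axes, zero at the start; "ft_torque": the same for the moment, N m; "finger_gap": finger opening in m; "gripper_force": force on a finger pad.
Only numpy, scipy, OpenCV 4.12 (cv2) and the standard library are available. Lean on these libraries where they do the work, as an engineer would, in place of code of your own. Each camera call takes 0.05 s, during which the arm holds its last target. There are 200 camera calls.

TASK

Take the bore brush from its forked holder and scrub out the housing whose bore it fits, with three full strokes: each right down to the bottom of the bore and back up until the tip is near the mouth. Then hang the brush back in the holder, upright, its collar resting on the fork and its stem at the middle of the fork where it hung before. Keep the brush upright, leave both housings standing where they are, and leave the tray, ring and caliper alone.

Things in the scene. Friction and masses are not known exactly. Their poses are not given: they have to be found in the camera images.
- brush: Bore brush hanging upright, 235 mm long, tip 15 mm above the table. From the tip up: stiff bristle head 32 mm dia., 0-75 mm (nose chamfered over 10 mm); stem 7 mm dia., 75-140; black collar 40 mm dia., 140-145; round wooden handle 22 mm dia., 145-235 (grip from above). Origin: the lower tip; z along the brush to the handle.
- brush_tip (a point): The brush's lower end, on its axis.
- brush_collar (a point): Centre of the underside of the brush's collar, 140 mm above the tip on the axis.
- holder: Fixed holder: foot 110x90x12 mm, post, and a flat fork 52 mm wide, 8 mm thick, top 155 mm above the table. Slot 18 mm wide along holder x, open towards -x; its open end 25 mm in front of the seat, closed end 10 mm behind it, post 46 mm behind it. The stem slides along the slot, collar above; the head cannot pass through. Origin: on the table below the seat; x from slot mouth to post, z up.
- holder_seat (a point): The point in the fork's slot where the brush hangs, level with the top of the fork; brush_collar lies here when the brush is hung.
- housing_wide: Loose aluminium housing standing upright, about 0.5 kg: flange 84 mm dia., 8 mm thick at the foot, tube 60 mm outside dia., 100 mm high in all, blind bore 40 mm dia. open at the top (the brush fits in, 4 mm free all round); bore floor 8 mm above the underside. Origin: centre of the underside; z up along the bore. The two housings differ only in bore.
- housing_narrow: Loose aluminium housing standing upright, about 0.5 kg: flange 84 mm dia., 8 mm thick at the foot, tube 60 mm outside dia., 100 mm high in all, blind bore 24 mm dia. open at the top (too narrow for the brush); bore floor 8 mm above the underside. Origin: centre of the underside; z up along the bore. The two housings differ only in bore.
- parts_tray: Bystander: shallow black plastic tray of small grey bushes, 100 x 180 x 25 mm. Origin: centre of the underside.
- setting_ring: Bystander: steel setting ring lying flat, 60 mm outside, 36 mm inside, 16 mm high. Origin: centre of the underside.
- caliper: Bystander: caliper lying flat, 150 mm long along its y axis, 13 mm high, jaws to its +x. Origin: centre of the beam's underside.
Mind the look-alikes: they are no part of the job. There is more than one size of the brush; the one meant has the size given above.

How it is judged (in metres and radians):
On the way, in this order (a step that is already met when the one before it is completed fails the run):
1. first stroke down: brush tip within 14 mm of the floor of the wide bore (z of brush_tip in the frame of housing_wide below 0.022 m and horizontal distance between brush_tip and housing_wide below 0.016 m and angle between brush's own z axis and vertical below 0.25 rad), for 0.04 s.
2. first stroke up: brush tip more than 60 mm above the housing's underside (40 mm below its mouth, or higher) (z of brush_tip in the frame of housing_wide above 0.06 m), for 0.04 s.
3. second stroke down: brush tip within 14 mm of the floor of the wide bore (all of step 1), for 0.04 s.
4. second stroke up: brush tip more than 60 mm above the housing's underside (40 mm below its mouth, or higher) (z of brush_tip in the frame of housing_wide above 0.06 m), for 0.04 s.
5. third stroke down: brush tip within 14 mm of the floor of the wide bore (all of step 3), for 0.04 s.
6. third stroke up: brush tip more than 60 mm above the housing's underside (40 mm below its mouth, or higher) (z of brush_tip in the frame of housing_wide above 0.06 m), for 0.04 s.
At the end, for the whole second after the job is handed in: After the strokes the brush hangs in the fork, released, and stays there: collar within 16 mm sideways and 5 mm in height of the seat, upright within 0.12 rad. Both housings stand within 0.1 rad of upright and 40 mm of where they began. Tray, ring and caliper within 30 mm of theirs (horizontal distance between brush_collar and holder_seat below 0.016 m and z of brush_collar in the frame of holder_seat between -0.005 and 0.005 m and angle between brush's own z axis and vertical below 0.12 rad and distance of each of housing_wide, housing_narrow from where it was at the start of the episode below 0.04 m and angle between each of housing_wide, housing_narrow's own z axis and vertical below 0.1 rad); the robot touches nothing.
It fails at once if the wide-bored housing tipped or lifted (angle between housing_wide's own z axis and vertical above 0.35 rad or height (world z) of housing_wide above 0.03 m).
It fails at once if the narrow-bored housing tipped or lifted (angle between housing_narrow's own z axis and vertical above 0.35 rad or height (world z) of housing_narrow above 0.03 m).
It fails at once if the tray, ring or caliper was moved more than 30 mm (distance of any of parts_tray, setting_ring, caliper from where it was at the start of the episode above 0.03 m).
It fails at once if the brush was dropped or laid over (more than 45 degrees from upright) (angle between brush's own z axis and vertical above 0.785 rad).
It also fails if it takes over 64 s, if anything falls off the work surface, if the arm or the gripper's body presses on something with over 40 N, if the wrist force passes 120 N, or if a joint passes its speed limit or range.

## Working session

There is one attempt and no reset: what is moved stays moved. The work goes in short steps, Python scripts to look and compute and a tool call to move; the robot and the scene stay as the last step left them, time stands still between calls to the robot, and variables do not carry over. Pictures are saved under pics/ and viewed, at most 10 in all, crops included, and the job is handed in when it is done.

Besides the shell and the picture viewer there is one more tool, called after "Call:" as name(argument=value, ...) on one line, values as JSON. play_rows: Moves the arm, as the interface text tells. Its arguments: {"type":"object","properties":{"steps":{"type":"string"},"jaw":{"type":"number"}},"required":["steps"]}

```bash
mkdir -p pics; ls
python3 - <<'E'
from rig import env
import cv2,numpy as np
print(env.sense(), env.tcp_to_grasp)
for c in ("scene","top"):
    p,d=env.grab_frame(c); cv2.imwrite(f"pics/{c}0.png",p[...,::-1]); np.save(f"{c}0.npy",d); np.save(f"{c}0p.npy",p)
    for l in ("brush","holder","housing_wide","housing_narrow","parts_tray","setting_ring","caliper"):
        print(c,l,[(np.round(r["rect"]).tolist(),round(r["score"],2)) for r in env.spot_in(c,l)])
    k=env.calibration(c); print(k)
E
```

```text
pics
{'t': 0.0, 'joint_pos': array([ 6.73215358e+01,  1.83514972e+01,  8.97074216e+01,  1.09447032e-03,
        7.20431867e+01, -1.14626377e+00]), 'qvel': array([ 0.00204925,  0.10384012, -0.03067231, -0.110276  ,  0.00787004,
        0.01346348]), 'effort': array([-1.48885978e-03, -4.15520668e+01, -2.34159029e+01, -3.29835748e-04,
        8.33944971e-03,  2.43911792e-06]), 'position': array([0.21085075, 0.53442939, 0.23047681]), 'tcp_rot': array([-1.79897936e+02, -3.08294021e-03,  1.58467459e+02]), 'force': array([ 0.03841565, -0.74807056,  0.93266957]), 'ft_torque': array([ 0.03106011, -0.02779271, -0.01948596]), 'gripper_force': 0.0, 'finger_gap': 0.08522156504912377} 0.0187
scene brush [([305.0, 202.0, 321.0, 252.0], 0.92), ([414.0, 175.0, 476.0, 277.0], 0.83), ([358.0, 176.0, 391.0, 244.0], 0.63)]
scene holder [([345.0, 201.0, 394.0, 274.0], 0.98)]
scene housing_wide [([245.0, 194.0, 279.0, 242.0], 0.56)]
scene housing_narrow [([156.0, 161.0, 192.0, 206.0], 0.76)]
scene parts_tray [([198.0, 263.0, 284.0, 320.0], 0.9)]
scene setting_ring [([342.0, 200.0, 394.0, 279.0], 0.68), ([1
[... 640 characters left out ...]
.0, 216.0, 243.0], 0.75)]
top housing_wide [([276.0, 220.0, 309.0, 253.0], 0.92)]
top housing_narrow [([363.0, 243.0, 401.0, 271.0], 0.72)]
top parts_tray [([255.0, 153.0, 320.0, 188.0], 0.78), ([178.0, 213.0, 202.0, 237.0], 0.57)]
top setting_ring [([368.0, 172.0, 391.0, 188.0], 0.56)]
top caliper [([190.0, 167.0, 244.0, 184.0], 0.67)]
{'K': array([[460.10998524,   0.        , 276.72352795],
       [  0.        , 460.10998524, 209.81642892],
       [  0.        ,   0.        ,   1.        ]]), 'R': array([[ 0.026989  , -0.99953282,  0.01434333],
       [-0.98241393, -0.02917323, -0.18442286],
       [ 0.18475515, -0.0091137 , -0.98274232]]), 't': array([0.0477491 , 0.65305331, 1.2025125 ])}
```

Run:
```python
import cv2,numpy as np
a=cv2.imread("pics/scene0.png")[140:340,100:500]; b=cv2.imread("pics/top0.png")[130:290,90:430]
cv2.imwrite("pics/a.png",cv2.resize(a,(800,400),interpolation=cv2.INTER_CUBIC)); cv2.imwrite("pics/b.png",cv2.resize(b,(800,376),interpolation=cv2.INTER_CUBIC))
```

```text
(no output)
```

View pics/a.png

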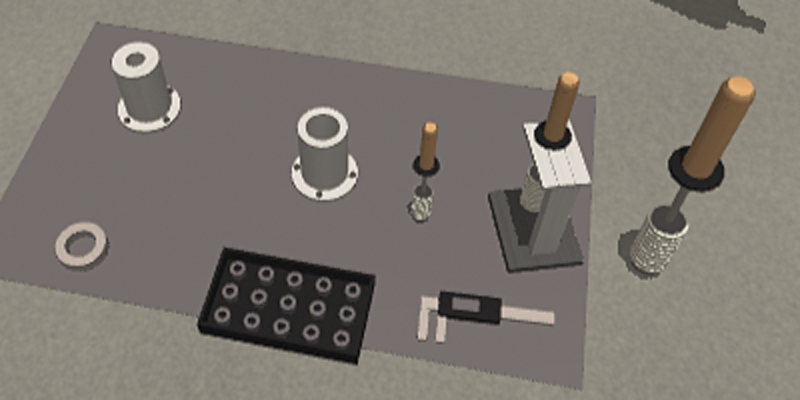

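View pics/b.png

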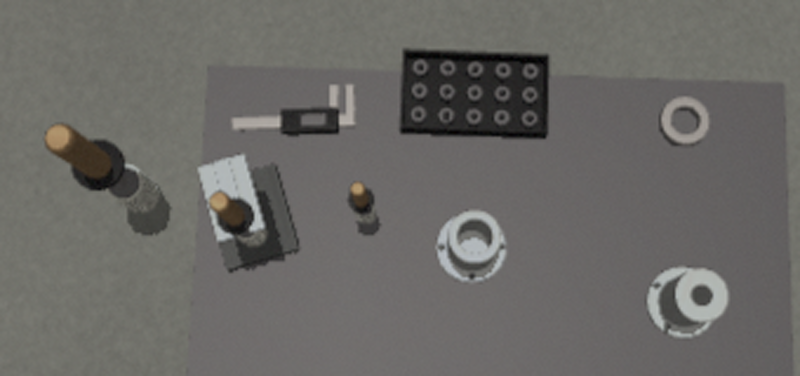

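The brush could be taken for any of these, by scene pixel: the small one at (313,227), the one in the fork at (375,210), and the large one at (445,226). By the description it's the fork one. The wide housing is at (262,218) and the narrow one at (172,183). Next I'll measure them in the point cloud and take a close crop.

```bash
cat > h.py <<'E'
import numpy as np,cv2
from rig import env
def cloud(c,d):
    k=env.calibration(c);K=k["K"];v,u=np.mgrid[:420,:560]
    P=np.stack([(u-K[0,2])/K[0,0]*d,(v-K[1,2])/K[1,1]*d,d],-1)
    W=(P-k["t"])@k["R"]; W[d==0]=np.nan
    return W
def box(W,r): 
    l,t,r_,b=r; return W[t:b,l:r_].reshape(-1,3)
def circ(q):
    A=np.c_[2*q[:,:2],np.ones(len(q))];s=np.linalg.lstsq(A,(q[:,:2]**2).sum(1),rcond=None)[0]
    return s[:2],np.sqrt(s[2]+s[:2]@s[:2])
E
python3 - <<'E'
from h import *
np.set_printoptions(precision=4,suppress=True)
Ws=cloud("scene",np.load("scene0.npy"));Wt=cloud("top",np.load("top0.npy"))
def sel(q,a,b): q=q[np.isfinite(q).all(1)]; return q[(q[:,2]>a)&(q[:,2]<b)]
for n,W,rs in (("scene",Ws,dict(holder=(340,160,400,285),small=(300,195,325,256),big=(405,165,485,285),wide=(235,185,290,248),narrow=(150,150,198,212))),
          ("top",Wt,dict(holder=(170,190,222,250),small=(230,200,252,232),big=(100,175,165,235),wide=(266,210,318,256),narrow=(355,235,408,278)))):
    for k,r in rs.items():
        q=box(W,r); q=q[np.isfinite(q).all(1)]
        print(n,k,"zmax",np.percentile(q[:,2],99.5), "zmin",q[:,2].min())
        if k in("wide","narrow"):
            t=sel(q,.094,.106); f=sel(q,.004,.014)
            print("  rim",len(t),t.min(0),t.max(0),(t.min(0)+t.max(0))/2, t.mean(0))
            print("  flange",f.min(0),f.max(0),(f.min(0)+f.max(0))/2)
        else:
            zs=np.arange(.0,.46,.01)
            for a in zs:
                s=sel(q,a,a+.01)
                if len(s)>3 and (k!="holder" or a>.13): print("  z%.2f"%a,len(s),s[:,:2].min(0),s[:,:2].max(0),s[:,:2].mean(0))
        if k=="holder":
            for a,b in((.148,.159),(.005,.017)):
                s=sel(q,a,b); c,wh,ang=cv2.minAreaRect(s[:,:2].astype(np.float32)); print("  rect",a,c,wh,ang)
p=np.load("scene0p.npy")[165:290,335:485]; q=np.load("top0p.npy")[180:255,160:260]
im=np.hstack([cv2.resize(p,(480,400),interpolation=cv2.INTER_CUBIC),cv2.resize(q,(320,400),interpolation=cv2.INTER_CUBIC)])
cv2.imwrite("pics/c.png",im[...,::-1])
E
```

```text
scene holder zmax 0.2494138650349578 zmin -0.004854417734011783
  z0.14 48 [0.5867 0.254 ] [0.6633 0.3202] [0.6544 0.2996]
  z0.15 634 [0.5689 0.2551] [0.666  0.3292] [0.6292 0.2933]
  z0.16 125 [0.5792 0.2602] [0.6177 0.305 ] [0.6034 0.2844]
  z0.17 30 [0.5989 0.2762] [0.6084 0.2963] [0.6051 0.2847]
  z0.18 33 [0.5982 0.2752] [0.6094 0.2962] [0.6053 0.285 ]
  z0.19 31 [0.596  0.2752] [0.6094 0.2941] [0.6045 0.2839]
  z0.20 31 [0.5989 0.2751] [0.6085 0.2956] [0.6051 0.2853]
  z0.21 35 [0.5975 0.2751] [0.6091 0.2956] [0.6049 0.2842]
  z0.22 37 [0.5981 0.275 ] [0.6092 0.2963] [0.6044 0.2847]
  z0.23 35 [0.5968 0.2752] [0.6088 0.2961] [0.6046 0.2849]
  z0.24 58 [0.5887 0.2756] [0.6089 0.2957] [0.602  0.2852]
  z0.25 34 [0.5888 0.2771] [0.6055 0.2932] [0.5983 0.2853]
  rect 0.148 (0.6180060505867004, 0.2917560935020447) (0.08646561205387115, 0.05310878902673721) 18.425622940063477
  rect 0.005 (0.5071054100990295, 0.2859342694282532) (0.40275251865386963, 0.1525968611240387) 0.5738149285316467
scene small zmax 0.17736603515069418 zmin -0.0040124111882435705
  z0.00 947 [0.4536 0.1036] [0
[... 6476 characters left out ...]
6335 0.4147]
  z0.30 22 [0.6255 0.4095] [0.6481 0.4298] [0.6347 0.4151]
  z0.31 93 [0.6269 0.4094] [0.6556 0.4377] [0.6393 0.4212]
  z0.32 51 [0.6294 0.4112] [0.6515 0.4342] [0.6407 0.4234]
top wide zmax 0.10377792914970234 zmin -0.006765721689390938
  rim 226 [ 0.5615 -0.0019  0.0942] [0.6215 0.0566 0.1051] [0.5915 0.0273 0.0996] [0.5909 0.0273 0.1003]
  flange [ 0.5317 -0.051   0.004 ] [0.6644 0.0963 0.014 ] [0.598  0.0227 0.009 ]
top narrow zmax 0.10545144445483166 zmin -0.007596470806087644
  rim 338 [ 0.5032 -0.2541  0.0941] [ 0.5614 -0.1969  0.1056] [ 0.5323 -0.2255  0.0999] [ 0.5325 -0.2258  0.1006]
  flange [ 0.4773 -0.3073  0.004 ] [ 0.5998 -0.1583  0.0138] [ 0.5386 -0.2328  0.0089]
```

View pics/c.png

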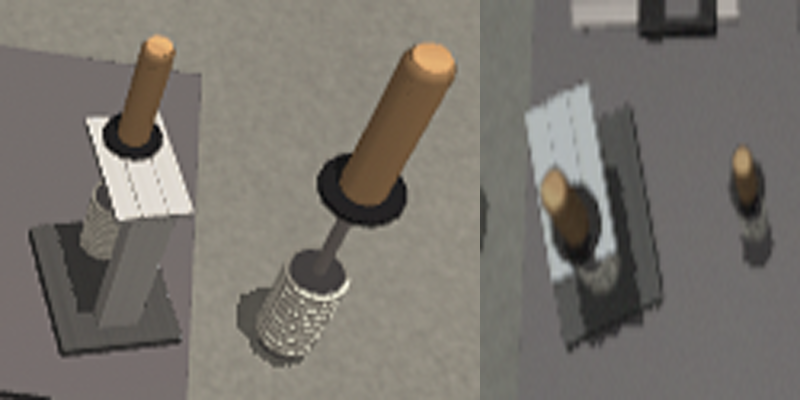

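The crop at (135,130) confirms it. The fork brush has a 22 mm handle with its top at 250 mm, axis near (0.598, 0.2855), and the slot opens along (-0.949, -0.316). The wide housing is at (0.592, 0.027). Next I'll move above the brush and check with the wrist camera.

Call:
play_rows(steps="0 0 -0.02; -0.01 -0.002 -0.04 0; -0.035 -0.007 -0.06 0; -0.065 -0.013 -0.069 0", jaw=1)

```text
validation failed for argument at $.st...
```

Call:
play_rows(steps="0 0 -0.02 0; -0.01 -0.002 -0.04 0; -0.035 -0.007 -0.06 0; -0.065 -0.013 -0.069 0; -0.1 -0.02 -0.069 0; -0.135 -0.027 -0.069 0; -0.17 -0.034 -0.069 0; -0.205 -0.041 -0.069 0; -0.24 -0.048 -0.069 0; -0.275 -0.055 -0.069 0; -0.31 -0.062 -0.069 0; -0.345 -0.068 -0.069 0; -0.38 -0.075 -0.069 0; -0.41 -0.081 -0.069 0; -0.43 -0.085 -0.069 0; -0.445 -0.088 -0.069 0; -0.4525 -0.0897 -0.069 0; -0.4525 -0.0897 -0.069 0; -0.4525 -0.0897 -0.069 0", jaw=1)

```text
t: 2.38
position: [0.5984, 0.2859, 0.3003]
tcp_rot: [180.0, -0.1, 158.5]
force: [0.4, 1.3, -0.0]
finger_gap: 0.0855
gripper_force: 0.0
```

```bash
cat >> h.py <<'E'
from scipy.spatial.transform import Rotation as Ro
def tool(dx,dy,dz):
    # world shift -> tool shift, using the measured yaw, tool pointing down
    R=Ro.from_euler("ZYX",[env.sense()["tcp_rot"][2],0,180],degrees=True)
    return np.round(R.inv().apply([dx,dy,dz]),4)
def wcloud():
    s=env.sense(); p,d=env.grab_frame("wrist"); k=env.calibration("wrist");K=k["K"];v,u=np.mgrid[:420,:560]
    P=np.stack([(u-K[0,2])/K[0,0]*d,(v-K[1,2])/K[1,1]*d,d,np.ones_like(d)],-1)@k["tool_from_camera"].T
    R=Ro.from_euler("xyz",s["tcp_rot"],degrees=True)
    W=(R.apply(P[...,:3].reshape(-1,3))+s["position"]).reshape(420,560,3);W[d==0]=np.nan
    return p,W
E
python3 - <<'E'
from h import *
s=env.sense();print(s["position"],s["tcp_rot"])
p,W=wcloud(); cv2.imwrite("pics/w1.png",p[...,::-1])
q=W.reshape(-1,3);q=q[np.isfinite(q).all(1)]
q=q[(abs(q[:,0]-.6)<.05)&(abs(q[:,1]-.285)<.05)]
t=q[(q[:,2]>.243)&(q[:,2]<.258)]
if len(t): print(len(t),t.min(0),t.max(0),(t.min(0)+t.max(0))/2)
E
```

```text
[0.59842473 0.28589385 0.30026085] [ 1.79990716e+02 -5.65603781e-02  1.58487748e+02]
831 [0.58483517 0.27518603 0.24310738] [0.60670726 0.29648412 0.25265451] [0.59577121 0.28583507 0.24788095]
```

View pics/w1.png

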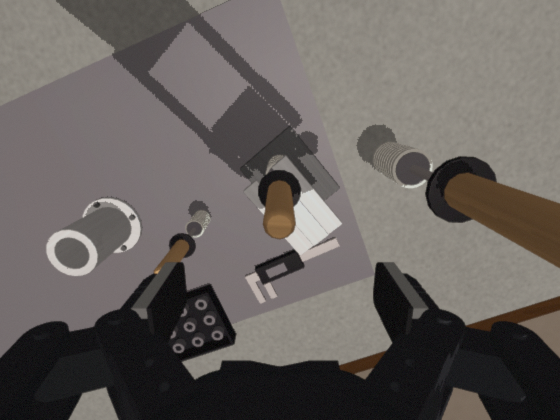

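The wrist view shows the handle top at (280,222), centred between the open fingers, with nothing under them. Descending to grip.

Call:
play_rows(steps="0.001 0 0.01 0; 0.001 0 0.025 0; 0.001 0 0.04 0; 0.001 0 0.055 0; 0.001 0 0.07 0; 0.001 0 0.085 0; 0.001 0 0.098 0; 0.001 0 0.105 0; 0.001 0 0.107 0; 0.001 0 0.107 0; 0.001 0 0.107 0", jaw=1)

```text
t: 3.35
position: [0.5982, 0.2862, 0.1941]
tcp_rot: [179.9, 0.0, 158.5]
force: [-0.3, 0.4, 0.6]
finger_gap: 0.0858
gripper_force: 0.0
```

Call:
play_rows(steps="0 0 0 0; 0 0 0 0; 0 0 0 0; 0 0 0 0; 0 0 0 0; 0 0 0 0; 0 0 0 0; 0 0 0 0; 0 0 0 0; 0 0 0 0; 0 0 0 0; 0 0 0 0", jaw=-1)

```text
t: 4.35
position: [0.5983, 0.2857, 0.1937]
tcp_rot: [180.0, 0.0, 158.5]
force: [0.1, 0.3, 2.8]
finger_gap: 0.0207
gripper_force: 59.0
```

Run:
```python
from h import *
d=np.array([-.949,-.316,0])*.09
print("lift",tool(0,0,.012),"out",tool(*d))
```

```text
lift [ 0.     0.    -0.012] out [ 0.069  -0.0578 -0.    ]
```

Gripped (gap 20.7 mm). Lifting 12 mm, sliding out along the slot, then rising.

Call:
play_rows(steps="0 0 -0.004 0; 0 0 -0.009 0; 0 0 -0.012 0; 0 0 -0.012 0; 0.006 -0.005 -0.012 0; 0.014 -0.012 -0.012 0; 0.024 -0.02 -0.012 0; 0.035 -0.029 -0.012 0; 0.046 -0.0385 -0.012 0; 0.057 -0.048 -0.012 0; 0.065 -0.0545 -0.012 0; 0.069 -0.0578 -0.012 0; 0.069 -0.0578 -0.02 0; 0.069 -0.0578 -0.035 0; 0.069 -0.0578 -0.055 0; 0.069 -0.0578 -0.08 0; 0.069 -0.0578 -0.1 0; 0.069 -0.0578 -0.115 0; 0.069 -0.0578 -0.12 0; 0.069 -0.0578 -0.12 0", jaw=-1)

```text
t: 6.02
position: [0.5138, 0.2577, 0.3151]
tcp_rot: [179.8, 0.2, 158.5]
force: [0.2, -0.4, -0.2]
finger_gap: 0.0204
gripper_force: 58.8
```

Run:
```python
from h import *
np.set_printoptions(precision=4,suppress=True)
s=env.sense();T=s["position"];print(T,s["tcp_rot"],s["force"])
for c in("scene","top"):
    p,d=env.grab_frame(c);W=cloud(c,d);q=W.reshape(-1,3);q=q[np.isfinite(q).all(1)]
    q=q[(np.hypot(q[:,0]-T[0],q[:,1]-T[1])<.05)]
    for a,b in((.12,.14),(.14,.16),(.16,.18),(.18,.198),(.202,.21),(.215,.255),(.255,.265),(.265,.272)):
        t=q[(q[:,2]>a)&(q[:,2]<b)]
        if len(t)>5: print(c,a,len(t),t[:,:2].min(0),t[:,:2].max(0),(t[:,:2].min(0)+t[:,:2].max(0))/2,circ(t))
    cv2.imwrite(f"pics/{c}1.png",p[...,::-1])
a=cv2.imread("pics/scene1.png")[120:320,150:450]
cv2.imwrite("pics/d.png",cv2.resize(a,(800,533),interpolation=cv2.INTER_CUBIC))
```

```text
[0.5138 0.2577 0.3151] [179.8288   0.1564 158.4644] [ 0.1927 -0.3795 -0.1918]
scene 0.14 56 [0.5103 0.2425] [0.5298 0.273 ] [0.5201 0.2578] (array([0.5138, 0.2581]), np.float64(0.01421466877117157))
scene 0.16 85 [0.5131 0.2423] [0.5306 0.2741] [0.5219 0.2582] (array([0.5144, 0.2579]), np.float64(0.014659869600046345))
scene 0.18 83 [0.512  0.2423] [0.5304 0.2736] [0.5212 0.2579] (array([0.5141, 0.258 ]), np.float64(0.014464730191608786))
scene 0.202 112 [0.4956 0.2428] [0.5302 0.2736] [0.5129 0.2582] (array([0.514 , 0.2579]), np.float64(0.012459748397212716))
scene 0.215 44 [0.5124 0.2545] [0.5174 0.2611] [0.5149 0.2578] (array([0.5145, 0.2577]), np.float64(0.0024359869093424275))
scene 0.255 9 [0.5139 0.2559] [0.5178 0.2608] [0.5158 0.2584] (array([0.5157, 0.2581]), np.float64(0.0021757742417606797))
```

View pics/d.png

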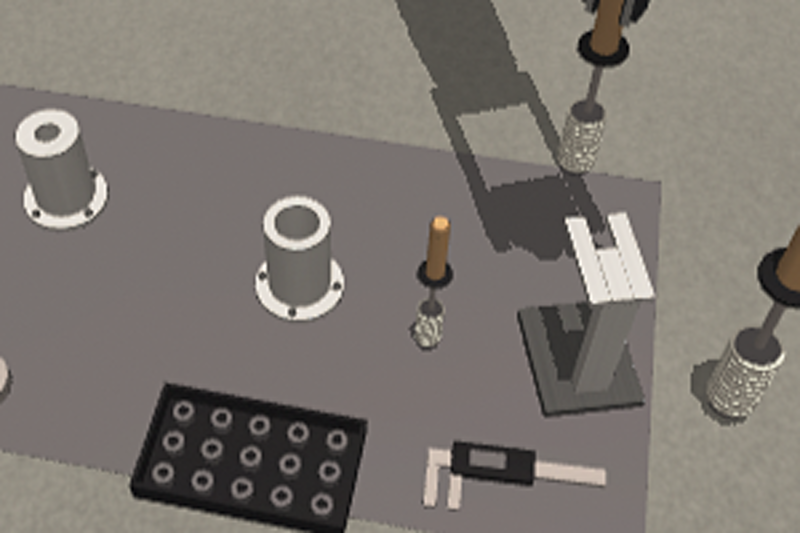

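The brush is out of the fork (scene crop head at (582,140)), upright, its tip about 136 mm up. The path to the wide housing (crop (297,222)) is clear. Moving over the bore.

Run:
```python
from h import *
T=env.sense()["position"]; print(tool(.5914-T[0],.0269-T[1],0))
```

```text
[-0.1578 -0.1853 -0.    ]
```

Call:
play_rows(steps="-0.005 -0.006 0 0; -0.015 -0.018 0 0; -0.029 -0.034 0 0; -0.043 -0.05 0 0; -0.057 -0.067 0 0; -0.071 -0.083 0 0; -0.085 -0.1 0 0; -0.099 -0.116 0 0; -0.113 -0.133 0 0; -0.127 -0.149 0 0; -0.14 -0.164 0 0; -0.15 -0.176 0 0; -0.156 -0.183 0 0; -0.1578 -0.1853 0 0; -0.1578 -0.1853 0 0; -0.1578 -0.1853 0 0; -0.1578 -0.1853 0 0", jaw=-1)

```text
t: 7.53
position: [0.5912, 0.0278, 0.3132]
tcp_rot: [180.0, -0.0, 158.5]
force: [-0.0, -0.4, -1.4]
finger_gap: 0.0205
gripper_force: 58.8
```

```bash
cat > m.py <<'E'
from h import *
np.set_printoptions(precision=4,suppress=True)
s=env.sense();T=s["position"];print(T,s["tcp_rot"],s["force"])
z0=T[2]-.1787 # tip z
for c in("scene","top"):
    p,d=env.grab_frame(c);W=cloud(c,d);q=W.reshape(-1,3);q=q[np.isfinite(q).all(1)]
    q=q[(np.hypot(q[:,0]-.592,q[:,1]-.0272)<.045)]
    for n,a,b in(("rim",.094,.106),("head",z0+.014,z0+.07)):
        t=q[(q[:,2]>a)&(q[:,2]<b)]
        if len(t)>5: print(c,n,len(t),t[:,:2].min(0),t[:,:2].max(0),(t[:,:2].min(0)+t[:,:2].max(0))/2,circ(t))
E
python3 m.py
```

```text
[0.5912 0.0278 0.3132] [179.9813  -0.0336 158.5222] [-0.0487 -0.3936 -1.446 ]
scene rim 255 [ 0.5627 -0.0015] [0.6214 0.0566] [0.5921 0.0275] (array([0.5932, 0.0275]), np.float64(0.025045292286767145))
scene head 235 [0.58   0.0127] [0.6087 0.0439] [0.5944 0.0283] (array([0.591 , 0.0284]), np.float64(0.014653865534542294))
top rim 147 [ 0.5615 -0.0017] [0.6144 0.0516] [0.5879 0.025 ] (array([0.5903, 0.0266]), np.float64(0.02499112550258318))
top head 42 [0.574 0.015] [0.5905 0.0442] [0.5823 0.0296] (array([0.5901, 0.0285]), np.float64(0.01557009188672727))
```

The head is about 1 mm off centre, so I'm correcting that and entering.

Call:
play_rows(steps="-0.001 -0.0008 0 0; -0.001 -0.0008 0.01 0; -0.001 -0.0008 0.02 0; -0.001 -0.0008 0.027 0; -0.001 -0.0008 0.032 0; -0.001 -0.0008 0.037 0; -0.001 -0.0008 0.042 0; -0.001 -0.0008 0.047 0; -0.001 -0.0008 0.053 0; -0.001 -0.0008 0.06 0; -0.001 -0.0008 0.06 0", jaw=-1)

```text
t: 8.55
position: [0.5913, 0.0259, 0.2516]
tcp_rot: [-179.9, -0.2, 158.5]
force: [-0.2, -0.4, -1.0]
finger_gap: 0.0205
gripper_force: 58.8
```

```bash
python3 m.py
```

```text
[0.5913 0.0259 0.2516] [-179.941    -0.1531  158.4639] [-0.2096 -0.403  -0.9655]
scene rim 249 [ 0.5658 -0.0024] [0.6234 0.0565] [0.5946 0.0271] (array([0.5927, 0.0273]), np.float64(0.024140517295702168))
scene head 448 [ 0.5658 -0.0024] [0.6234 0.0569] [0.5946 0.0273] (array([0.594 , 0.0276]), np.float64(0.02095524873105363))
top rim 145 [ 0.5614 -0.0017] [0.6116 0.0516] [0.5865 0.025 ] (array([0.5902, 0.0268]), np.float64(0.02457744726300772))
top head 183 [ 0.5614 -0.0017] [0.6116 0.0516] [0.5865 0.025 ] (array([0.5899, 0.0265]), np.float64(0.02336183599959287))
```

It's inside the bore with no contact force and the housing hasn't moved. First stroke down:

Call:
play_rows(steps="0 0.0003 0.01 0; 0 0.0003 0.02 0; 0 0.0003 0.03 0; 0 0.0003 0.04 0; 0 0.0003 0.049 0; 0 0.0003 0.055 0; 0 0.0003 0.059 0; 0 0.0003 0.059 0; 0 0.0003 0.059 0; 0 0.0003 0.059 0", jaw=-1)

```text
t: 9.48
position: [0.5926, 0.0262, 0.1948]
tcp_rot: [180.0, 0.1, 158.5]
force: [-0.2, -0.8, -1.4]
finger_gap: 0.0205
gripper_force: 58.8
```

Call:
play_rows(steps="0 0 0.002 0; 0 0 0.004 0; 0 0 0.004 0; 0 0 0.004 0; 0 0 0.004 0", jaw=-1)

```text
t: 9.9
position: [0.5923, 0.0262, 0.1904]
tcp_rot: [180.0, 0.0, 158.5]
force: [-0.3, -0.7, -0.8]
finger_gap: 0.0203
gripper_force: 58.8
```

Free of contact at a tip height of about 12 mm. Now up (tip to about 80 mm), down, up, down, up.

Call:
play_rows(steps="0 0 -0.01 0; 0 0 -0.025 0; 0 0 -0.04 0; 0 0 -0.055 0; 0 0 -0.064 0; 0 0 -0.068 0; 0 0 -0.068 0; 0 0 -0.068 0; 0 0 -0.06 0; 0 0 -0.045 0; 0 0 -0.03 0; 0 0 -0.015 0; 0 0 -0.006 0; 0 0 -0.001 0; 0 0 0 0; 0 0 0 0; 0 0 0 0; 0 0 0 0", jaw=-1)

```text
t: 11.4
position: [0.5928, 0.0262, 0.1912]
tcp_rot: [180.0, 0.1, 158.5]
force: [0.6, 0.8, -0.6]
finger_gap: 0.0207
gripper_force: 58.8
```

Call:
play_rows(steps="0 0 -0.01 0; 0 0 -0.025 0; 0 0 -0.04 0; 0 0 -0.055 0; 0 0 -0.064 0; 0 0 -0.068 0; 0 0 -0.068 0; 0 0 -0.068 0; 0 0 -0.06 0; 0 0 -0.045 0; 0 0 -0.03 0; 0 0 -0.015 0; 0 0 -0.006 0; 0 0 -0.001 0; 0 0 0 0; 0 0 0 0; 0 0 0 0; 0 0 0 0", jaw=-1)

```text
t: 12.9
position: [0.5928, 0.0262, 0.1912]
tcp_rot: [180.0, 0.1, 158.5]
force: [-1.1, -0.3, -1.4]
finger_gap: 0.0208
gripper_force: 58.8
```

Call:
play_rows(steps="0 0 -0.01 0; 0 0 -0.025 0; 0 0 -0.04 0; 0 0 -0.055 0; 0 0 -0.065 0; 0 0 -0.068 0; 0 0 -0.068 0; 0 0 -0.072 0; 0 0 -0.082 0; 0 0 -0.097 0; 0 0 -0.112 0; 0 0 -0.12 0; 0 0 -0.124 0; 0 0 -0.124 0; 0 0 -0.124 0; 0 0 -0.124 0", jaw=-1)

```text
t: 14.23
position: [0.5918, 0.0262, 0.3133]
tcp_rot: [-180.0, -0.1, 158.5]
force: [0.5, 0.4, -0.4]
finger_gap: 0.0204
gripper_force: 58.8
```

```bash
python3 m.py
python3 - <<'E'
from h import *
T=env.sense()["position"]; print(tool(.5983-.0854-T[0],.2858-.0284-T[1],0))
E
```

```text
[0.5918 0.0262 0.3133] [-179.959    -0.1082  158.4695] [ 0.5033  0.4321 -0.4382]
scene rim 260 [ 0.5645 -0.002 ] [0.6215 0.0565] [0.593  0.0273] (array([0.5934, 0.0276]), np.float64(0.02516655411008663))
scene head 236 [0.5832 0.0115] [0.6085 0.0426] [0.5959 0.027 ] (array([0.5912, 0.0267]), np.float64(0.014702562948632153))
top rim 136 [ 0.5615 -0.002 ] [0.6169 0.049 ] [0.5892 0.0235] (array([0.5903, 0.0266]), np.float64(0.024901229602810347))
top head 45 [0.5744 0.012 ] [0.591  0.0424] [0.5827 0.0272] (array([0.5901, 0.0267]), np.float64(0.01541813521582694))
[0.1583 0.1861 0.    ]
```

The three strokes are done, the housing hasn't moved, and the brush is still upright in the grip. Going back to in front of the slot.

Call:
play_rows(steps="0.005 0.006 0 0; 0.015 0.018 0 0; 0.029 0.034 0 0; 0.043 0.05 0 0; 0.057 0.067 0 0; 0.071 0.083 0 0; 0.085 0.1 0 0; 0.099 0.116 0 0; 0.113 0.133 0 0; 0.127 0.149 0 0; 0.14 0.164 0 0; 0.15 0.176 0 0; 0.156 0.183 0 0; 0.1583 0.1861 0 0; 0.1583 0.1861 0 0; 0.1583 0.1861 0 0; 0.1583 0.1861 0 0", jaw=-1)

```text
t: 15.75
position: [0.5135, 0.2566, 0.3143]
tcp_rot: [-180.0, 0.0, 158.4]
force: [0.7, 0.5, -1.5]
finger_gap: 0.0204
gripper_force: 58.8
```

Call:
play_rows(steps="0 0 0.008 0; 0 0 0.02 0; 0 0 0.035 0; 0 0 0.05 0; 0 0 0.065 0; 0 0 0.08 0; 0 0 0.095 0; 0 0 0.103 0; 0 0 0.107 0; 0 0 0.107 0; 0 0 0.107 0; 0 0 0.107 0", jaw=-1)

```text
t: 16.75
position: [0.5139, 0.2576, 0.2083]
tcp_rot: [179.9, 0.1, 158.5]
force: [-0.6, 0.3, -1.9]
finger_gap: 0.0203
gripper_force: 58.8
```

Run:
```python
from h import *
np.set_printoptions(precision=4,suppress=True)
T=env.sense()["position"]; print(T,tool(.5983-T[0],.2858-T[1],0))
p,d=env.grab_frame("scene");W=cloud("scene",d);q=W.reshape(-1,3);q=q[np.isfinite(q).all(1)]
h=q[(np.hypot(q[:,0]-T[0],q[:,1]-T[1])<.03)]
for a,b in((.04,.09),(.11,.155),(.163,.172)):
    t=h[(h[:,2]>a)&(h[:,2]<b)]
    if len(t)>5: print(a,len(t),t.min(0),t.max(0),circ(t))
f=q[(np.hypot(q[:,0]-.618,q[:,1]-.2917)<.055)&(q[:,2]>.149)&(q[:,2]<.161)]
print(cv2.minAreaRect(f[:,:2].astype(np.float32)))
a=p[120:270,280:480];cv2.imwrite("pics/e.png",cv2.resize(a,(800,600),interpolation=cv2.INTER_CUBIC)[...,::-1])
```

```text
[0.5139 0.2576 0.2083] [-0.0681  0.0573  0.    ]
0.04 121 [0.5133 0.2421 0.0402] [0.5312 0.2728 0.09  ] (array([0.5147, 0.2571]), np.float64(0.013760067806879857))
0.11 38 [0.5117 0.2543 0.11  ] [0.5177 0.261  0.154 ] (array([0.5145, 0.2576]), np.float64(0.0025213855039202112))
0.163 6 [0.5226 0.2482 0.1697] [0.5307 0.2676 0.1719] (array([0.5202, 0.2568]), np.float64(0.011161776233510967))
((0.6183083057403564, 0.2918188273906708), (0.08626413345336914, 0.052813466638326645), 18.305269241333008)
```

View pics/e.png

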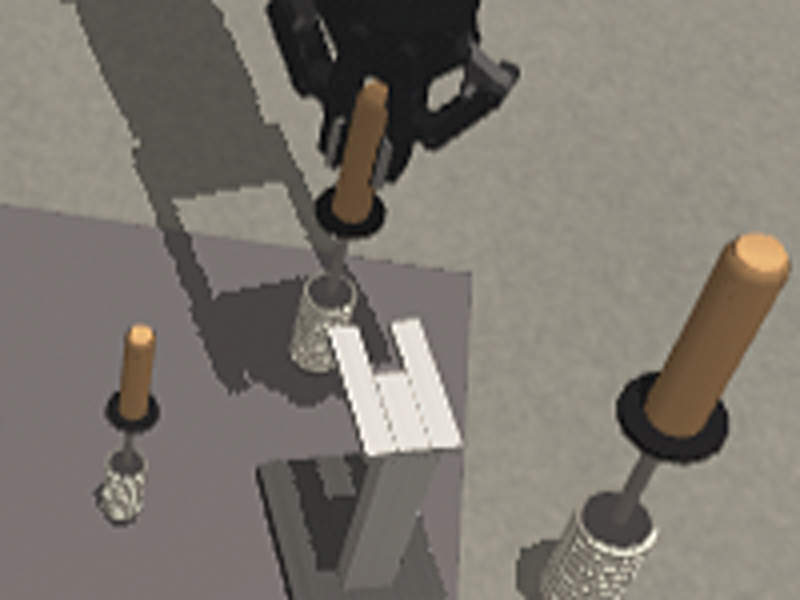

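The brush stands in line with the slot (stem at crop (340,255), slot mouth (375,320)), collar 15 mm above the fork. Sliding in, then lowering.

Call:
play_rows(steps="-0.004 0.0033 0 0; -0.012 0.01 0 0; -0.021 0.0175 0 0; -0.03 0.025 0 0; -0.039 0.0325 0 0; -0.048 0.04 0 0; -0.057 0.0475 0 0; -0.064 0.0535 0 0; -0.068 0.0568 0 0; -0.0687 0.0573 0 0; -0.0687 0.0573 0 0; -0.0687 0.0573 0 0; -0.0687 0.0573 0.003 0; -0.0687 0.0573 0.006 0; -0.0687 0.0573 0.009 0; -0.0687 0.0573 0.011 0; -0.0687 0.0573 0.012 0; -0.0687 0.0573 0.012 0; -0.0687 0.0573 0.012 0", jaw=-1)

```text
t: 18.38
position: [0.5982, 0.2855, 0.1953]
tcp_rot: [180.0, -0.0, 158.5]
force: [0.6, 0.6, -1.2]
finger_gap: 0.0204
gripper_force: 58.8
```

Call:
play_rows(steps="0 0 0.001 0; 0 0 0.0015 0; 0 0 0.002 0; 0 0 0.002 0; 0 0 0.002 0", jaw=-1)

```text
t: 18.8
position: [0.5983, 0.2855, 0.1937]
tcp_rot: [180.0, 0.0, 158.5]
force: [-0.4, -1.0, 0.2]
finger_gap: 0.0205
gripper_force: 59.1
```

The hang height is restored and the force has come off, so I'm releasing and retreating.

Call:
play_rows(steps="0 0 0 0; 0 0 0 0; 0 0 0 0; 0 0 0 0; 0 0 0 0; 0 0 0 0; 0 0 0 0; 0 0 0 0; 0 0 0 0; 0 0 0 0; 0 0 0 0; 0 0 0 0", jaw=1)

```text
t: 19.8
position: [0.5982, 0.2855, 0.1933]
tcp_rot: [180.0, 0.0, 158.5]
force: [0.3, 0.2, -0.4]
finger_gap: 0.0854
gripper_force: 0.0
```

Call:
play_rows(steps="0 0 -0.008 0; 0 0 -0.02 0; 0 0 -0.035 0; 0 0 -0.05 0; 0 0 -0.065 0; 0 0 -0.08 0; 0 0 -0.095 0; 0 0 -0.11 0; 0.02 0 -0.12 0; 0.045 0 -0.125 0; 0.07 0 -0.125 0; 0.095 0 -0.125 0; 0.11 0 -0.125 0; 0.12 0 -0.125 0; 0.12 0 -0.125 0; 0.12 0 -0.125 0; 0.12 0 -0.125 0", jaw=1)

```text
t: 21.22
position: [0.4876, 0.3292, 0.3182]
tcp_rot: [180.0, 0.0, 158.4]
force: [-0.4, -0.4, -0.5]
finger_gap: 0.0852
gripper_force: 0.0
```

Run:
```python
from h import *
np.set_printoptions(precision=4,suppress=True)
print(env.sense()["position"],env.sense()["force"])
p,d=env.grab_frame("scene");W=cloud("scene",d);q=W.reshape(-1,3);q=q[np.isfinite(q).all(1)]
for n,c,r,zs in(("brush",(.598,.2855),.03,((.18,.2),(.22,.235),(.243,.256))),("fork/collar",(.598,.2855),.05,((.158,.17),)),("wide",(.592,.0272),.045,((.094,.106),)),("narrow",(.5335,-.226),.045,((.094,.106),))):
    for a,b in zs:
        t=q[(np.hypot(q[:,0]-c[0],q[:,1]-c[1])<r)&(q[:,2]>a)&(q[:,2]<b)]
        print(n,a,len(t),t.min(0),t.max(0),(t.min(0)+t.max(0))/2)
cv2.imwrite("pics/f.png",cv2.resize(p[120:320,120:480],(800,444),interpolation=cv2.INTER_CUBIC)[...,::-1])
```

```text
[0.4876 0.3292 0.3182] [-0.384  -0.381  -0.4947]
brush 0.18 62 [0.5953 0.275  0.1803] [0.6095 0.2957 0.1998] [0.6024 0.2853 0.1901]
brush 0.22 53 [0.5993 0.2751 0.2205] [0.6095 0.2958 0.2349] [0.6044 0.2854 0.2277]
brush 0.243 81 [0.5893 0.2757 0.2433] [0.6089 0.2957 0.2531] [0.5991 0.2857 0.2482]
fork/collar 0.158 179 [0.5825 0.2599 0.1581] [0.6454 0.3217 0.1699] [0.6139 0.2908 0.164 ]
wide 0.094 279 [ 0.5606 -0.0022  0.0942] [0.622  0.0568 0.1055] [0.5913 0.0273 0.0999]
narrow 0.094 326 [ 0.5026 -0.2556  0.094 ] [ 0.5646 -0.1964  0.1042] [ 0.5336 -0.226   0.0991]
```

View pics/f.png

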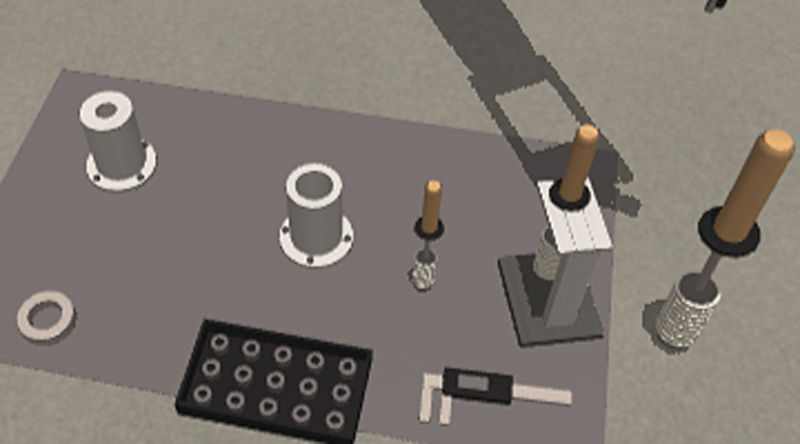

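The brush hangs upright in the fork (collar at (570,195)) at its old position and height. The housings, tray, ring and caliper are where they started, and the arm is clear.

```bash
python3 -c "
from rig import env
print(env.hand_in())"
```

```text
the job is handed in; nothing more can be done
None
```

The wide housing got its three full strokes, the brush hangs upright in the fork where it hung before, nothing else was moved, and the job is handed in (no verdict was returned).

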